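# Slacken the left-hand wheel knob

### The arm

A 7-joint arm with a two-finger parallel gripper is mounted at the origin on the work surface; the furniture and walls round the work are solid. World frame = base frame: x ahead of the robot, y to its left, z up, the work surface at z = 0. Lengths are in m, angles in rad, forces in N, time in s.
With the tool pointing down it reaches from about 0.425 to 0.925 m from the base axis. Payload 6.8 kg.
Tool frame: the origin (TCP) lies on the centre line of the jaws, within the pads' length; the fingertips stand 8 mm ahead of it and the grasp point (between the pads) lies 11 mm behind it (bot.tips_ahead is the distance from the TCP to the fingertips, in m); z points along the fingers, y is the line along which they close (so a half turn about z gives the same grasp; the last joint's range is limited). The gripper opens to 85 mm and grips with 20 to 120 N. Pads are 22 mm wide; open, the fingers measure 114 mm over their backs; the gripper's body (76 mm by 85 mm) begins 54 mm behind the grasp point. The pads swing forward as they close: fully open they stand 13 mm farther back than shut.
Start: joints at [-1.249, 0.477, 0.022, 1.555, -0.011, 1.109, -0.083], TCP at [0.281, 0.614, 0.239] pointing down, gripper open.
Joint ranges: [-2.96, 2.96], [-0.34, 2.1], [-1.41, 1.46], [0.24, 2.44], [-1.37, 4.51], [0.17, 1.92], [-2.96, 2.96]. Speed limits (rad/s): [2.39, 2.39, 3.14, 3.14, 3.14, 3.14, 3.14].

### API

Orientations are given as a unit quaternion [w, x, y, z].
In Python, from station import bot gives the robot as it stands.
- The arm moves only by the tool send_rows, never from a script. Its argument "deltas" is text: rows parted by semicolons, each of 4 numbers parted by spaces: the shift along the tool's x, y, z in m, then the turn about the tool's z in degrees. In form: x y z spin; .... A call has 1 to 5 rows; each row is the pose to reach, as a shift and turn from the pose commanded when the call began, along the tool's axes at that moment; what a row does not reach only later rows make up. A row lasts 1/10 s, in which the tool goes at most 50 mm and 8.59 degrees, less where a joint would pass 70% of its speed; a pose out of reach is approached as far as the arm can. A call with a gripper value outside its range is refused whole. "claw" is the opening, from 0 (shut) to 1 (fully open), set as the call begins (left out, the last holds). The fingers move at their own pace and stop on an object; "force" is the grip in N (left out, the last holds). Time passes only in rows, so rows that repeat a pose let the fingers close. It gives the time, the measured TCP pose, the force, the opening and the grip force at its end, in the units of the state.
- bot.get_obs(): the state, without advancing time (a new reading comes with each control period).
- bot.read_camera(name): name is "side" or "top"; returns a dict with "img" (420x560x3 uint8, red, green, blue), "depth" (420x560 float32, m along the optical axis (not along the pixel's ray), 0 where there is no reading), "fx", "fy", "cx", "cy" (pixels), "camera_from_world" (4x4, takes a point from world to camera coordinates). Camera axes: x right, y up, looking along -z (the intrinsics and any distortion apply to the point x, -y, -z); pixel columns grow to the right and rows downward; lengths in m; the calibration is good to about 2 mm. A picture is of the moment at which its call begins.
- bot.hand_in(): hands the job in; it is judged then, once.
Trained networks look in a picture, given as the dict that the camera call returned (one of the last four; its "shot" number tells which), for a name from the list of things; names that differ only in an ending like _2 or _b are one class to them, and where a whole thing is asked for, a point or a joint stands for the part that bears it (a point fixed in the world has none). Each returns a list of dicts, best first, with "confidence" (0 to 1); they miss things now and then, are a little off and sometimes report something else, mostly with a low value. They report only what shows in the picture. A call takes as long as a camera call.
- bot.masks_of(picture, query): "mask" (420x560 bool, what is visible of it).
- bot.landmark_of(picture, query): "xyz" ([x, y, z] in m, in world coordinates, good to about 4 mm: a listed point, or the origin of a listed thing).
The state is a dict: "t": time; "q": joint angles; "joint_vel": joint speeds; "joint_torque": joint torques, N m; "eef_pos": TCP position; "tool_rot": TCP orientation; "contact_force": force on the tool from outside, world axes, zero at the start; "torque": the same for the moment, N m; "gripper_width": opening from 0.0 (shut) to 1.0 (fully open); "grasp_force": force on a finger pad.
Only numpy, scipy, OpenCV 4.12 (cv2) and the standard library are available. Lean on these libraries where they do the work, as an engineer would, in place of code of your own. Each camera call takes 0.05 s, during which the arm holds its last target. There are 200 camera calls.

### The job

Two small grinding heads stand on the bench, each with a stone held down by a black T-bar knob. The knob over the larger stone has a left-hand thread: loosen it by turning it clockwise, seen from above, by about 75 degrees (anything from 65 to 90 will do), then let go of it. Do not tighten it first, and leave the knob over the smaller stone as it is.

Things in the scene. Friction and masses are not known exactly. Their poses are not given: they have to be found in the camera images.
- large_knob (a joint): Angle (rad) of the black knob over the larger stone (120 mm across, top 70 mm above the bench, on a fixed grey base 130 x 120 mm). Left-hand thread: grows clockwise seen from above, which loosens; the knob rises 1 mm per rad. Tight at the start, between -0.1 and 0.1; can turn from -0.6 to 3.1. Friction 0.15 N m; stays where it is left.
- large_grip (a point): Point on the knob's axis inside its upright grip bar (46 mm long, 14 thick, 36 high, flat sides): 13 mm below the bar's top, 23 mm above the knob's round foot (44 mm across), 108 mm above the bench. Turns with the knob: x runs along the bar, y across its thickness (the way to pinch it), z up.
- small_knob (a joint): Angle (rad) of the like knob over the smaller stone (80 mm across, same height, same fixed grey base); ordinary right-hand thread, grows clockwise seen from above. Between -0.1 and 0.1 at the start, same friction; leave it alone.
- small_grip (a point): The same point and axes on the knob over the smaller stone; knob of the same size and height. The two knobs stand at least 175 mm apart; either may be the left one. An open laptop, screen some 0.25 m high, stands to the right of them, nearer the robot: swing over it.

How it is judged:
At the end, for the whole second after the job is handed in: The knob over the larger stone stands at 0.95 to 1.85 rad (54 to 106 degrees) clockwise of its zero, still and released; the knob over the smaller stone is within 0.3 rad of its zero (value of joint large_knob between 0.95 and 1.85 rad and velocity of joint large_knob between -0.05 and 0.05 rad/s and value of joint small_knob between -0.3 and 0.3 rad); the robot touches nothing.
It fails at once if the large stone's knob is turned anticlockwise (tightened) past -0.35 rad (value of joint large_knob below -0.35 rad).
It fails at once if the small stone's knob is turned more than 0.3 rad from its zero (value of joint small_knob above 0.3 rad or value of joint small_knob below -0.3 rad).
It also fails if it takes over 40 s, if anything falls off the work surface, if the arm or the gripper's body presses on something with over 40 N, if the wrist force passes 120 N, or if a joint passes its speed limit or range.

## Working session

There is one attempt and no reset: what is moved stays moved. The work goes in short steps, Python scripts to look and compute and a tool call to move; the robot and the scene stay as the last step left them, time stands still between calls to the robot, and variables do not carry over. Pictures are saved under pics/ and viewed, at most 10 in all, crops included, and the job is handed in when it is done.

Besides the shell and the picture viewer there is one more tool, called as name(argument=value, ...), one argument or row to a line, values as JSON. send_rows: Moves the arm, as the interface text tells. Its arguments: {"type":"object","properties":{"deltas":{"type":"string"},"claw":{"type":"number"},"force":{"type":"number"}},"required":["deltas"]}

```bash
mkdir -p pics
cat > h.py <<'E'
import numpy as np, cv2
from station import bot
def world(p):
    d=p["depth"]; v,u=np.mgrid[:420,:560]
    c=np.stack([(u-p["cx"])/p["fx"]*d,-(v-p["cy"])/p["fy"]*d,-d,np.ones_like(d)],-1)
    return (c@np.linalg.inv(p["camera_from_world"]).T)[...,:3]
def save(p,n): cv2.imwrite("pics/"+n,p["img"][...,::-1])
E
python3 - <<'E'
from h import *
o=bot.get_obs(); print(o["t"],o["eef_pos"],o["tool_rot"],o["gripper_width"])
for c in("top","side"):
    p=bot.read_camera(c); save(p,c+"0.png"); W=world(p)
    for q in("large_grip","small_grip"):
        print(c,q,[(np.round(r["xyz"],3),round(r["confidence"],2)) for r in bot.landmark_of(p,q)])
        for r in bot.masks_of(p,q)[:2]:
            m=r["mask"]&(p["depth"]>0); P=W[m]; v,u=np.nonzero(m)
            print(" mask",m.sum(),round(r["confidence"],2),u.mean(),v.mean(),np.round(np.median(P,0),3),P[:,2].max())
            t=P[(P[:,2]>.1)&(P[:,2]<.13)]
            if len(t)>5:
                (cx,cy),s,a=cv2.minAreaRect(t[:,:2].astype(np.float32)*1000); print("  bar",cx,cy,s,a)
E
```

```text
0.0 [0.28103102 0.61306592 0.23830571] [-1.35650915e-04  2.13253971e-01  9.76996357e-01 -9.18791447e-04] 0.9993801181250994
top large_grip []
 mask 369 0.73 331.6341463414634 209.0650406504065 [ 0.54  -0.122  0.09 ] 0.12348120975689014
  bar 540.2091064453125 -125.9198226928711 (45.75345230102539, 13.87885856628418) 9.523627281188965
top small_grip [(array([0.589, 0.149, 0.108]), 0.65)]
 mask 339 0.81 204.09734513274336 184.57522123893804 [0.587 0.143 0.1  ] 0.12228667466469945
  bar 587.6109008789062 147.1822052001953 (45.00742721557617, 13.969884872436523) 21.477956771850586
side large_grip [(array([ 0.539, -0.119,  0.107]), 0.65)]
 mask 548 0.85 274.0784671532847 256.0109489051095 [ 0.54  -0.132  0.101] 0.12388968274732848
  bar 539.6827392578125 -126.6557388305664 (45.716365814208984, 16.060401916503906) 12.56367015838623
side small_grip [(array([0.591, 0.147, 0.111]), 0.76)]
 mask 356 0.52 294.6629213483146 176.12921348314606 [0.588 0.141 0.1  ] 0.12426820517608017
  bar 586.5467529296875 146.95458984375 (45.578643798828125, 16.97184944152832) 21.016845703125
```

View pics/top0.png

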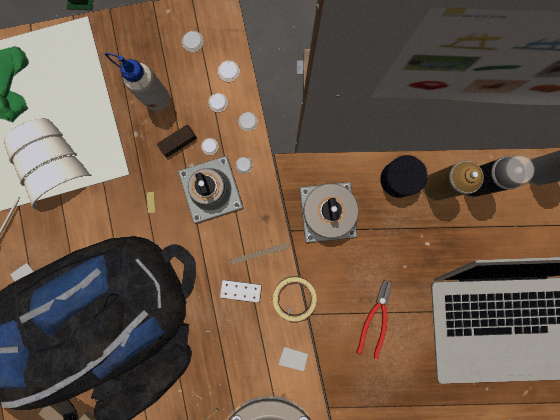

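View pics/side0.png

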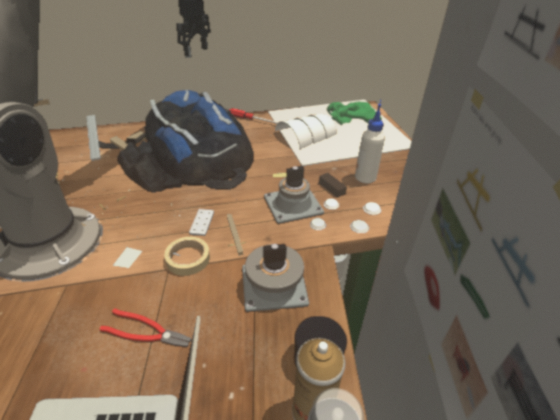

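Image: the large stone is the right one, its knob at pixel (332,209) in the top view and (274,256) in the side view. The bar's centre is about (0.540, -0.126) with its long axis about 11° from world x, and both cameras agree. I'll lift first, then swing over.

send_rows(
  deltas="0 0 -0.05 0; 0 0 -0.1 0; 0 0 -0.15 0; -0.03 -0.03 -0.15 -4; -0.06 -0.062 -0.15 -8",
  claw=1,
)

```text
t: 1.0
eef_pos: [0.3099, 0.533, 0.3912]
tool_rot: [0.001, 0.142, 0.99, 0.002]
contact_force: [0.9, -1.0, -0.5]
gripper_width: 1.0
grasp_force: 0.0
```

send_rows(
  deltas="-0.029 -0.04 0 -3; -0.058 -0.08 0 -6; -0.087 -0.12 0 -9; -0.116 -0.16 0 -12; -0.145 -0.2 0 -15",
)

```text
t: 1.5
eef_pos: [0.392, 0.297, 0.3896]
tool_rot: [0.0, 0.013, 1.0, 0.0]
contact_force: [0.5, 0.0, -0.1]
gripper_width: 1.0
grasp_force: 0.0
```

send_rows(
  deltas="-0.016 -0.042 0 -2.5; -0.032 -0.084 0 -5; -0.048 -0.126 0 -7.5; -0.064 -0.168 0 -10; -0.08 -0.21 0 -12.5",
)

```text
t: 2.0
eef_pos: [0.4659, 0.085, 0.3897]
tool_rot: [0.0, -0.096, 0.995, 0.0]
contact_force: [0.7, 0.3, -0.0]
gripper_width: 1.002
grasp_force: 0.0
```

send_rows(
  deltas="-0.0064 -0.044 0 0; -0.0128 -0.088 0 0; -0.0192 -0.132 0 0; -0.0256 -0.176 0 0; -0.032 -0.221 0 0",
)

```text
t: 2.5
eef_pos: [0.5391, -0.1256, 0.3897]
tool_rot: [0.001, -0.095, 0.995, 0.0]
contact_force: [1.1, 0.9, -0.0]
gripper_width: 1.001
grasp_force: 0.0
```

Run:
```python
from h import *
o=bot.get_obs(); print(o["t"],o["q"].round(2) if hasattr(o["q"],"round") else o["q"],o["eef_pos"],o["tool_rot"])
for c in("side","top"):
    p=bot.read_camera(c); W=world(p); save(p,c+"1.png")
    P=W[(p["depth"]>0)]
    t=P[(np.hypot(P[:,0]-.54,P[:,1]+.126)<.035)&(P[:,2]>.1)&(P[:,2]<.13)]
    if len(t)>5: print(c,len(t),cv2.minAreaRect(t[:,:2].astype(np.float32)*1000),t[:,2].max())
```

```text
2.5 [-0.37  0.17  0.57  1.67 -0.1   1.32  1.98] [ 0.53911733 -0.12561217  0.38967887] [ 5.18275117e-04 -9.50568794e-02  9.95471695e-01  1.59935349e-04]
side 282 ((539.8978881835938, -126.87689208984375), (45.47746276855469, 15.066670417785645), 7.695605754852295) 0.12424095693266801
top 85 ((529.22802734375, -127.70977020263672), (23.564077377319336, 13.981156349182129), 8.32425594329834) 0.12404991178988967
```

send_rows(
  deltas="0 -0.001 0.05 0.5; 0 -0.001 0.1 1; 0 -0.001 0.15 1; 0 -0.001 0.2 1; 0 -0.001 0.24 1",
)

```text
t: 3.1
eef_pos: [0.538, -0.1241, 0.1468]
tool_rot: [-0.001, -0.086, 0.996, 0.0]
contact_force: [1.3, 0.8, -0.0]
gripper_width: 0.998
grasp_force: 0.0
```

send_rows(
  deltas="0 0 0.02 0; 0 0 0.035 0; 0 0 0.045 0; 0 0 0.049 0; 0 0 0.049 0",
)

```text
t: 3.6
eef_pos: [0.5394, -0.125, 0.1007]
tool_rot: [0.0, -0.086, 0.996, 0.0]
contact_force: [0.6, -0.3, -0.7]
gripper_width: 1.002
grasp_force: 0.0
```

send_rows(
  deltas="0 0 0 0; 0 0 0 0; 0 0 0 0; 0 0 0 0; 0 0 0 0",
  claw=0,
  force=40,
)

```text
t: 4.1
eef_pos: [0.5391, -0.1251, 0.1005]
tool_rot: [0.0, -0.086, 0.996, -0.0]
contact_force: [0.4, -2.5, 6.8]
gripper_width: 0.155
grasp_force: 45.1
```

send_rows(
  deltas="0 0 0 6; 0 0 -0.0002 12; 0 0 -0.0004 19; 0 0 -0.0005 26; 0 0 -0.0006 33",
)

```text
t: 4.6
eef_pos: [0.5392, -0.1247, 0.1011]
tool_rot: [0.0, 0.203, 0.979, 0.0]
contact_force: [-0.3, 0.6, 1.7]
gripper_width: 0.158
grasp_force: 44.0
```

send_rows(
  deltas="0 0 0 7; 0 0 -0.0002 14; 0 0 -0.0004 21; 0 0 -0.0005 28; 0 0 -0.0006 35",
)

```text
t: 5.1
eef_pos: [0.5395, -0.1245, 0.1018]
tool_rot: [0.0, 0.487, 0.873, 0.0]
contact_force: [-0.1, 0.3, 0.7]
gripper_width: 0.158
grasp_force: 44.0
```

send_rows(
  deltas="0 0 0 5; 0 0 -0.0001 8; 0 0 -0.0001 8; 0 0 -0.0001 8",
)

```text
t: 5.5
eef_pos: [0.5396, -0.1244, 0.1018]
tool_rot: [0.0, 0.545, 0.839, 0.001]
contact_force: [0.9, 4.0, 3.6]
gripper_width: 0.157
grasp_force: 44.4
```

Turned about 76°. Next: release, straight up.

send_rows(
  deltas="0 0 0 0; 0 0 0 0; 0 0 0 0; 0 0 0 0; 0 0 0 0",
  claw=1,
)

```text
t: 6.0
eef_pos: [0.5388, -0.1252, 0.1015]
tool_rot: [-0.0, 0.546, 0.838, -0.0]
contact_force: [0.1, -0.9, 0.8]
gripper_width: 0.98
grasp_force: 0.0
```

send_rows(
  deltas="0 0 -0.02 0; 0 0 -0.06 0; 0 0 -0.11 0; 0 0 -0.16 0; 0 0 -0.2 0",
)

```text
t: 6.5
eef_pos: [0.5391, -0.1257, 0.3042]
tool_rot: [0.001, 0.546, 0.838, 0.0]
contact_force: [0.6, 0.9, -0.2]
gripper_width: 1.0
grasp_force: 0.0
```

Run:
```python
from h import *
print(bot.get_obs()["eef_pos"])
p=bot.read_camera("side"); W=world(p); save(p,"side2.png")
P=W[(p["depth"]>0)]
for x,y in((.54,-.126),(.588,.147)):
    t=P[(np.hypot(P[:,0]-x,P[:,1]-y)<.035)&(P[:,2]>.1)&(P[:,2]<.13)]
    if len(t)>5: print(len(t),cv2.minAreaRect(t[:,:2].astype(np.float32)*1000),t[:,2].max())
```

```text
[ 0.53907428 -0.12568338  0.30424463]
232 ((538.9696044921875, -125.69788360595703), (13.990776062011719, 48.07760238647461), 23.104476928710938) 0.12565166914855175
179 ((586.9976196289062, 146.8592987060547), (44.84447479248047, 16.450374603271484), 21.14394187927246) 0.12365275969202383
```

View pics/side2.png

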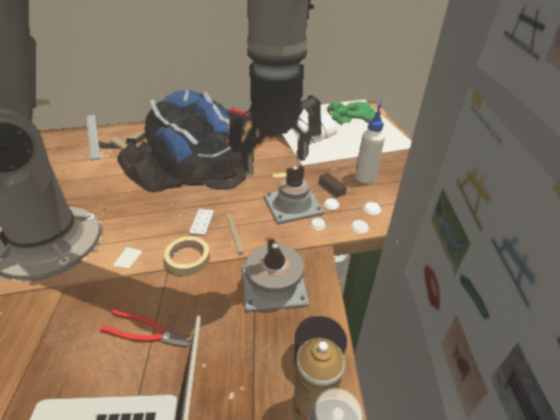

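The large knob's bar (pixel 275,257) has turned about 77° clockwise. The small knob (294,176) is unchanged, and the gripper is clear above.

```bash
python3 -c "
from station import bot
print(bot.hand_in())"
```

```text
the job is handed in; nothing more can be done
None
```

I turned the large stone's knob about 77° clockwise and let go of it; the small stone's knob measured unchanged, the gripper was clear of everything, and the job is handed in (no verdict came back).

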